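Load the sample carrier through the sprung flaps of a coating gauge

TASK

Take the oblong sample carrier by its post, set it on the loading deck between the guide rails and push it through the sprung flaps into the measuring chamber until you feel it come up against the sprung stop hidden inside. Press it home there with roughly 10 N for a moment (enough to seat it, never as much as 15 N), then let go and leave it inside with both flaps shut behind it. Leave the round holder, the micrometer stand and the parts tray where they are.

Things in the scene. Friction and masses are not known exactly. Their poses are not given: they have to be found in the camera images.
- carrier: Loose aluminium sample carrier, 0.2-0.45 kg: oblong base 60 (its x) x 48 (y) x 22 mm high; on its middle an upright grip post 16 x 16 mm, from 22 to 80 mm above the underside. Origin: centre of the underside, z up. Starts left or right of the chamber. Goes in lengthwise, either end first. Gripped with the TCP 58 mm above the underside, the fingertips stay above the chamber's roof.
- chamber: Fixed low grey measuring chamber. Origin: on the bench under the middle of the gate line; x = loading direction (inwards), y left, z up. Deck 100 mm wide, top 8 mm above the bench, x -90 to 195 mm. Two jambs 26 mm high and 56 mm apart at x -12 to 0. Inside: side walls 80 mm apart, x 0 to 195. Once the carrier's origin is past x = 66 mm it is clear of the flaps, which can shut.
- loading_deck (a point): Middle of the open loading part of the deck, on the deck's top, at chamber x = -45, y = 0, z = 8 mm; same axes as the chamber. On both sides a guide rail along x, from chamber x = -87 to -2 mm, 14 mm high above the deck, 56 mm apart inside. The white deck is slick (friction 0.2).
- roof_slot (a point): Front end of the roof's slot, on the roof's top: chamber x = 14, y = 0, z = 37.5 mm; same axes. The opaque roof (x 14 to 195, underside z = 33.5) is split lengthwise by a slot 28 mm wide, open at the front, in which the carrier's post runs; the base is too wide to come in through it.
- flap_left (a joint): Left of two upright steel flaps that close the gate, each 33 long, 3 thick, 19 mm high, on a vertical pin at chamber x = 4, y = +34 mm. 0 = shut, grows as it swings inwards, to 1.5 rad. Springs shut by itself (0.024 N m shut, 0.04 wide open). Pushing the carrier in past both takes some 5 to 10 N; rubbing along its sides they then hold it back by under 3 N. They do not open outwards.
- flap_right (a joint): Right flap, the mirror image of the left: vertical pin at chamber x = 4, y = -34 mm; 0 = shut, grows as it swings inwards, to 1.5 rad.
- stop_block: Fixed white case, 75 x 140 x 55 mm high, at the chamber's far end; origin on the bench, middle of its front, chamber x = 195 mm. Carries the sprung stop: two rubber bumpers (y = +-23) hidden under the roof. Their face is somewhere from chamber x = 105 to 160 mm, new each time, not measured: the carrier's origin is at 75 to 130 when it touches. They give 1 mm per 6 N from no load.
- round_holder: Bystander: loose aluminium holder, round base 60 mm across and 22 mm high, round post 16 mm across up to 80 mm. Origin: centre of the underside. Leave it alone.
- micrometer_stand: Bystander: micrometer on a blue cast stand, 130 x 90 mm, about 100 mm high, 1.3 kg. Origin: centre of the underside. Leave it alone.
- parts_tray: Bystander: open blue plastic tray 120 x 90 x 30 mm with small stamped parts. Origin: centre of the underside. Leave it alone.

How it is judged:
On the way, in this order (a step that is already met when the one before it is completed fails the run):
1. the carrier in the gateway pushes both flaps open (value of joint each of flap_left, flap_right above 0.5 rad and x of carrier in the frame of chamber above -0.03 m and angle between the x axis of carrier and the x axis of chamber, either way round below 0.2 rad), for 0.1 s.
2. the carrier is pressed against the hidden stop with more than 5 N (contact force between carrier and stop_block above 5 N and x of carrier in the frame of chamber above 0.07 m), for 0.2 s.
At the end, for the whole second after the job is handed in: The carrier rests upright (within 0.1 rad) inside the chamber with its origin more than 66 mm beyond the gate line, both flaps shut behind it (each within 0.08 rad of 0), still, and released by the fingers (x of carrier in the frame of chamber above 0.066 m and value of joint each of flap_left, flap_right below 0.08 rad and angle between carrier's own z axis and vertical below 0.1 rad and linear speed of carrier below 0.01 m/s and contact force between the fingers and carrier below 0.1 N); the robot touches nothing.
It fails at once if the carrier is pressed against the stop with more than 15 N (contact force between carrier and stop_block above 15 N).
It fails at once if the round holder, the micrometer stand or the parts tray is moved more than 15 mm (distance of any of round_holder, micrometer_stand, parts_tray from where it was at the start of the episode above 0.015 m).
It also fails if it takes over 51 s, if anything falls off the work surface, if the arm or the gripper's body presses on something with over 40 N, if the wrist force passes 120 N, or if a joint passes its speed limit or range.

ROBOT

A 7-joint arm with a two-finger parallel gripper is mounted at the origin on the work surface. World frame = base frame: x ahead of the robot, y to its left, z up, the work surface at z = 0. Lengths are in m, angles in rad, forces in N, time in s.
With the tool pointing down it reaches from about 0.4 to 0.85 m from the base axis. Payload 4.5 kg.
Tool frame: the origin (TCP) lies between the finger pads, 19 mm behind the fingertips; this is the grasp point; z points along the fingers, y is the line along which they close (so a half turn about z gives the same grasp; the last joint's range is limited). The gripper opens to 88 mm and grips with 3 to 60 N. Pads are 18 mm wide; open, the fingers measure 123 mm over their backs; the gripper's body (75 mm by 187 mm) begins 45 mm behind the grasp point.
Start: joints at [-1.108, 0.689, -0.195, 1.565, 0.157, 0.902, -0.215], TCP at [0.26, 0.568, 0.257] pointing down, gripper open.
Joint ranges: [-3.01, 3.01], [-0.46, 2.08], [-1.47, 1.51], [0.13, 2.56], [-1, 4.14], [0.04, 2.09], [-2.66, 2.66]. Speed limits (rad/s): [2.57, 2.57, 3.14, 3.14, 3.14, 3.14, 3.14].

INTERFACE

Orientations are given as a unit quaternion [x, y, z, w].
In Python, from plant import r, optics gives the robot as it stands.
- The arm moves only by the shell command python3 -m pendant 'ROWS' [OPENING] [FORCE]. ROWS is JSON, a list of rows, each a list of 6 numbers: the shift along the tool's x, y, z as a fraction of full scale, then the turn, a rotation vector about the tool's x, y, z as a fraction of full scale. A call has 1 to 5 rows; each row shifts and turns the commanded pose from where the row before left it, along the tool's axes as they then stand; what a row does not reach is not made up. Full scale, the value 1, is 0.025 m for a shift and pi rad for a turn. A row lasts 1/12 s, in which the tool goes at most 41.7 mm and 7.16 degrees, less where a joint would pass 70% of its speed; a pose out of reach is approached as far as the arm can. A call with a number of a shift or a turn outside -1 to 1 is refused whole. A call with a gripper value outside its range is refused whole. OPENING is the opening, from -1 (shut) to 1 (fully open), set as the call begins (- or left out, the last holds). The fingers move at their own pace and stop on an object; FORCE is the grip in N (left out, the last holds). Time passes only in rows, so rows that do not move let the fingers close. It gives the time, the measured TCP pose, the force, the opening and the grip force at its end, in the units of the state.
- r.get_state(): the state, without advancing time (a new reading comes with each control period).
- optics.snapshot(name): name is "scene" or "top"; returns (picture, depth): 400x640x3 uint8, blue, green, red; 400x640 float32, m along the optical axis (not along the pixel's ray), 0 where there is no reading.
- optics.calibration(name): a dict with "vfov" (degrees; the focal length in pixels is half the picture's height over the tangent of half this angle, whatever the lens; pixels are square), "cx", "cy" (the principal point, pixels), "cam_to_world" (4x4, takes a point from camera to world coordinates). Camera axes: x right, y up, looking along -z (the intrinsics and any distortion apply to the point x, -y, -z); pixel columns grow to the right and rows downward; lengths in m; the calibration is good to about 2 mm. A picture is of the moment at which its call begins. calibration takes no time and is no camera call.
- r.finish_job(): hands the job in; it is judged then, once.
The state is a dict: "clock": time; "q": joint angles; "qd": joint speeds; "joint_torque": joint torques, N m; "tool_pos": TCP position; "eef_rot": TCP orientation; "contact_force": force on the tool from outside, world axes, zero at the start; "moment": the same for the moment, N m; "opening": opening from 0.0 (shut) to 1.0 (fully open); "finger_force": force on a finger pad.
Only numpy, scipy, OpenCV 4.12 (cv2) and the standard library are available. Lean on these libraries where they do the work, as an engineer would, in place of code of your own. Each camera call takes 0.05 s, during which the arm holds its last target. There are 200 camera calls.

## Working session

There is one attempt and no reset: what is moved stays moved. The work goes in short steps, Python scripts to look and compute and a shell command to move; the robot and the scene stay as the last step left them, time stands still between calls to the robot, and variables do not carry over. Pictures are saved under pics/ and viewed, at most 10 in all, crops included, and the job is handed in when it is done.

```bash
mkdir -p pics; ls
python3 - <<'E'
from plant import r, optics
import cv2,numpy as np
for n in("scene","top"):
    im,d=optics.snapshot(n); cv2.imwrite(f"pics/{n}0.png",im); np.save(f"pics/{n}0.npy",d); print(n,optics.calibration(n))
s=r.get_state(); print({k:s[k] for k in("clock","tool_pos","eef_rot","contact_force","opening")})
E
```

```text
pics
scene {'vfov': 47.319374405597145, 'cx': 324.09513248935065, 'cy': 200.09426474837687, 'cam_to_world': array([[-0.54660246, -0.71079443,  0.44271552,  1.13820927],
       [ 0.83738045, -0.46676459,  0.28447285,  0.37385481],
       [ 0.00444221,  0.52621488,  0.85034003,  1.16898617],
       [ 0.        ,  0.        ,  0.        ,  1.        ]])}
top {'vfov': 46.81113817402239, 'cx': 317.96946834931526, 'cy': 191.5626861530252, 'cam_to_world': array([[-1.87606352e-02,  9.85500555e-01, -1.68631832e-01,
         3.06497546e-01],
       [-9.99666498e-01, -2.14826031e-02, -1.43314510e-02,
        -3.24390799e-04],
       [-1.77463036e-02,  1.68306726e-01,  9.85574916e-01,
         1.56241433e+00],
       [ 0.00000000e+00,  0.00000000e+00,  0.00000000e+00,
         1.00000000e+00]])}
{'clock': 0.1, 'tool_pos': array([0.25971212, 0.56792028, 0.2567238 ]), 'eef_rot': array([ 2.12737235e-01,  9.77109135e-01, -7.74077859e-04, -9.36465486e-05]), 'contact_force': array([ 1.14314433, -0.49999153,  0.11806239]), 'opening': 1.0010503906545773}
```

View pics/scene0.png

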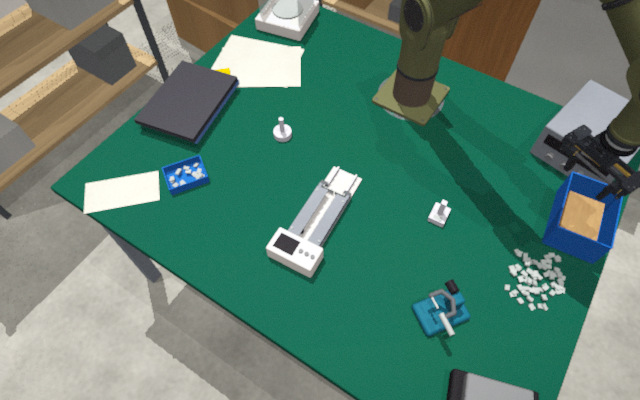

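View pics/top0.png

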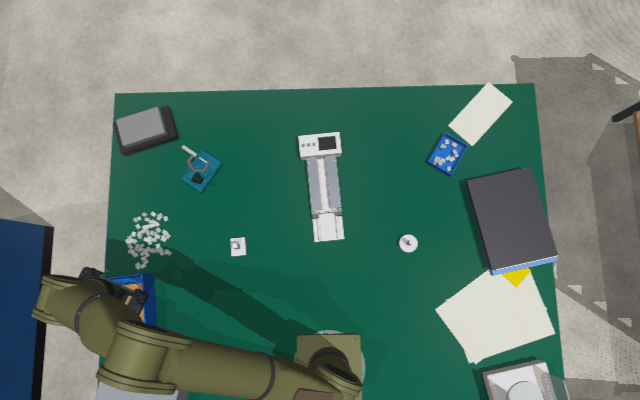

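The scene picture shows the carrier at about (439,213), the round holder at (282,132) and the chamber from (345,180) to (295,250). In the top picture the carrier is at about (238,246), the round holder at (408,243), and the chamber runs from its loading end (328,240) to the stop block (320,145).

```bash
cat > h.py <<'E'
import numpy as np
from plant import r, optics
def cal(n):
    c=optics.calibration(n); return 200/np.tan(np.radians(c["vfov"]/2)),c["cx"],c["cy"],c["cam_to_world"]
def onz(n,u,v,z):
    "pixel -> world on plane z"
    f,cx,cy,T=cal(n); d=T[:3,:3]@np.array([(u-cx)/f,-(v-cy)/f,-1]); o=T[:3,3]
    return o+d*(z-o[2])/d[2]
def pix(n,p):
    f,cx,cy,T=cal(n); q=T[:3,:3].T@(np.asarray(p)-T[:3,3]); return np.array([cx+f*q[0]/-q[2],cy-f*q[1]/-q[2]])
def cloud(n,d):
    f,cx,cy,T=cal(n); v,u=np.mgrid[:400,:640]; 
    P=np.stack([(u-cx)/f*d,-(v-cy)/f*d,-d],-1); return P@T[:3,:3].T+T[:3,3]
E
python3 - <<'E'
import cv2,numpy as np
from h import *
t=cv2.imread("pics/top0.png"); s=cv2.imread("pics/scene0.png")
def crop(im,u0,v0,w,h,k):
    c=cv2.resize(im[v0:v0+h,u0:u0+w],None,fx=k,fy=k,interpolation=cv2.INTER_CUBIC)
    for i in range(0,w,10): cv2.putText(c,str(u0+i),(i*k,10),0,.33,(0,255,255)); cv2.line(c,(i*k,0),(i*k,4),(0,0,255))
    for j in range(10,h,10): cv2.putText(c,str(v0+j),(0,j*k+4),0,.33,(0,255,255)); cv2.line(c,(0,j*k),(4,j*k),(0,0,255))
    return c
A=np.zeros((600,800,3),np.uint8)
c=crop(t,290,128,64,120,5); A[:600,:320]=c
c=crop(t,220,230,36,30,12); A[:360,330:762]=c
c=crop(s,420,190,40,40,6); A[360:600,330:570]=c
cv2.imwrite("pics/crop1.png",A)
for n in("top","scene"):
    P=cloud(n,np.load(f"pics/{n}0.npy")); np.save(f"pics/{n}P.npy",P)
P=np.load("pics/topP.npy")
np.set_printoptions(precision=4,suppress=True)
for a in[(238,246),(408,243),(328,236),(328,220),(200,300),(238,260),(320,145),(280,200)]: print(a,P[a[1],a[0]])
print((P[234:258:2,226:250:2,2]*1000).round().astype(int))
E
```

```text
(238, 246) [0.3911 0.2877 0.042 ]
(408, 243) [ 0.3882 -0.2636  0.0725]
(328, 236) [ 0.4204 -0.0086  0.0076]
(328, 220) [ 0.4746 -0.0098  0.0057]
(200, 300) [ 0.2177  0.4209 -0.003 ]
(238, 260) [ 0.3468  0.296  -0.0044]
(320, 145) [0.7211 0.0117 0.0629]
(280, 200) [ 0.5477  0.1532 -0.0023]
[[ -10    5   -7   -2    1    0    6    0   -4    1    5   -1]
 [   2    5   -1    2   -1    5   -1    2    3    4    4    2]
 [   3    1   21   22   18   23   25   21   25   21    2    0]
 [   8    7   16   27   25   25   19   20   23   18   -2   -4]
 [  -2    2   22   19   21   20   20   27   25   25   -2    1]
 [  -5    0   20   91   76   85   46   23   23   23   -1    0]
 [   2    1   18   81   81   78   42   21   26   22    2   -1]
 [  -2   -1   -4   23   69   56   43   26   16   30   -5    2]
 [   4   -2    6   21   17   22   29   18   23   21    0   -1]
 [   0   -3 1562   24   21   30   24   16   24   21    0    6]
 [  -2    2  -10   20   18   24   15   16   24   24   -5   -3]
 [   1   -6    3    3    8    3    3   -1    8    1    2    6]]
```

View pics/crop1.png

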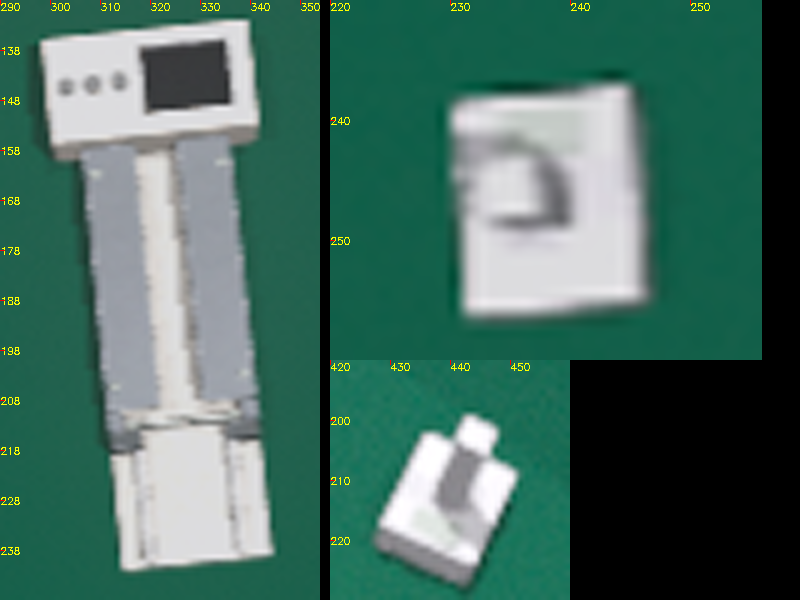

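The crops show the carrier with top corners at about (230,238), (245,237), (246,255) and (231,256), so its long axis is close to image vertical. The chamber's deck front corners are at (314,242) and (344,238), and both flaps are shut at v≈211. I'll refine these by fitting silhouettes.

```bash
cat > fit.py <<'E'
import cv2
from h import *
from scipy.optimize import minimize
K=6
def box(x0,x1,y,z0,z1): return [(x,s*y,z) for x in(x0,x1) for s in(-1,1) for z in(z0,z1)]
CAR=[box(-.03,.03,.024,0,.022),box(-.008,.008,.008,.022,.08)]
CH=[box(-.09,.195,.05,0,.008),box(-.087,-.002,.033,.008,.022),box(.014,.195,.045,.0,.0375),box(.195,.27,.07,0,.055)]
def mask(im,u0,v0,w,h):
    c=cv2.resize(im[v0:v0+h,u0:u0+w],None,fx=K,fy=K,interpolation=cv2.INTER_CUBIC).astype(int)
    return (c[...,1]-np.minimum(c[...,2],255)<22)
def sil(n,parts,p,u0,v0,w,h):
    M=np.zeros((h*K,w*K),np.uint8); c,s=np.cos(p[2]),np.sin(p[2])
    for b in parts:
        q=np.array([pix(n,(p[0]+c*x-s*y,p[1]+s*x+c*y,z+(p[3] if len(p)>3 else 0))) for x,y,z in b])
        q=((q+.5-[u0,v0])*K-.5)
        cv2.fillConvexPoly(M,cv2.convexHull((q*16).round().astype(np.int32)),1,cv2.LINE_8,4)
    return M.astype(bool)
def fit(parts,p0,views):
    ms=[(n,mask(im,*wd),wd) for n,im,wd in views]
    f=lambda p:sum((m^sil(n,parts,p,*wd)).sum()/K/K for n,m,wd in ms)
    S=np.array([p0]*4,float); S[1,0]+=.008;S[2,1]+=.008;S[3,2]+=.1
    o=minimize(f,p0,method="Nelder-Mead",options=dict(initial_simplex=S,xatol=1e-5,fatol=.01,maxiter=250))
    return o.x,o.fun,[m.sum()/K/K for _,m,_ in ms]
E
python3 - <<'E'
from fit import *
np.set_printoptions(precision=4,suppress=True)
t=cv2.imread("pics/top0.png"); s=cv2.imread("pics/scene0.png")
ct=("top",t,(222,230,34,34)); cs=("scene",s,(420,190,40,45))
ht=("top",t,(285,122,70,128)); hs=("scene",s,(255,158,120,125))
for v in([ct],[cs],[ct,cs]): print("car",*fit(CAR,[.40,.285,0.],v))
for v in([ht],[hs],[ht,hs]): print("ch",*fit(CH,[.50,-.005,.08],v))
E
```

```text
car [0.3913 0.2934 0.0592] 8.805555555555555 [np.float64(284.52777777777777)]Traceback (most recent call last):
  File "<stdin>", line 6, in <module>
  File "fit.py", line 22, in fit
    o=minimize(f,p0,method="Nelder-Mead",options=dict(initial_simplex=S,xatol=1e-5,fatol=.01,maxiter=250))
    res = _minimize_neldermead(fun, x0, args, callback, bounds=bounds,
                               **options)
    fsim[j] = func(sim[j])
              ~~~~^^^^^^^^
    fx = function(np.copy(x), *(wrapper_args + args))
  File "fit.py", line 20, in <lambda>
    f=lambda p:sum((m^sil(n,parts,p,*wd)).sum()/K/K for n,m,wd in ms)
               ~~~^^^^^^^^^^^^^^^^^^^^^^^^^^^^^^^^^^^^^^^^^^^^^^^^^^^
  File "fit.py", line 20, in <genexpr>
    f=lambda p:sum((m^sil(n,parts,p,*wd)).sum()/K/K for n,m,wd in ms)
                      ~~~^^^^^^^^^^^^^^^
  File "fit.py", line 14, in sil
    q=np.array([pix(n,(p[0]+c*x-s*y,p[1]+s*x+c*y,z+(p[3] if len(p)>3 else 0))) for x,y,z in b])
                ~~~^^^^^^^^^^^^^^^^^^^^^^^^^^^^^^^^^^^^^^^^^^^^^^^^^^^^^^^^^^^
  File "h.py", line 10, in pix
    f,cx,cy,T=cal(n); q=T[:3,:3].T@(np.asarray(p)-T[:3,3]); return np.array([cx+f*q[0]/-q[2],cy-f*q[1]/-q[2]])
              ~~~^^^
  File "h.py", line 4, in cal
    c=optics.calibration(n); return 200/np.tan(np.radians(c["vfov"]/2)),c["cx"],c["cy"],c["cam_to_world"]
ValueError: time passes only in moves, steps and waits
```

```bash
sed -i 's/^def cal(n):/import functools\n@functools.lru_cache\ndef cal(n):/' h.py
cat > fit0.py <<'E'
from fit import *
np.set_printoptions(precision=4,suppress=True)
t=cv2.imread("pics/top0.png"); s=cv2.imread("pics/scene0.png")
ct=("top",t,(222,230,34,34)); cs=("scene",s,(420,190,40,45))
ht=("top",t,(285,122,70,128)); hs=("scene",s,(255,158,120,125))
for v in([ct],[cs],[ct,cs]): print("car",*fit(CAR,[.40,.285,0.],v))
for v in([ht],[hs],[ht,hs]): print("ch",*fit(CH,[.50,-.005,.08],v))
E
python3 fit0.py
```

```text
car [0.3913 0.2934 0.0592] 8.805555555555555 [np.float64(284.52777777777777)]
car [0.3913 0.2937 0.0898] 16.13888888888889 [np.float64(403.5833333333333)]
car [0.3915 0.2936 0.082 ] 24.805555555555557 [np.float64(284.52777777777777), np.float64(403.5833333333333)]
ch [ 0.4953 -0.0044  0.081 ] 96.0 [np.float64(3548.6388888888887)]
ch [ 0.4963 -0.0038  0.0829] 165.55555555555557 [np.float64(4543.166666666667)]
ch [ 0.4961 -0.0037  0.0815] 270.5 [np.float64(3548.6388888888887), np.float64(4543.166666666667)]
```

```bash
python3 -m pendant '[[0,0,0,0,0,-0.0325],[0,0,0,0,0,-0.0325],[0,0,0,0,0,-0.0325],[0,0,0,0,0,-0.0325],[0,0,0,0,0,-0.0325]]' 1
cat > go.py <<'E'
import sys
from h import *
from scipy.spatial.transform import Rotation as R
np.set_printoptions(precision=4,suppress=True)
t=np.array(eval(sys.argv[1])); yaw=float(sys.argv[2]); s=r.get_state()
M=R.from_quat(s["eef_rot"]); Rt=R.from_matrix(np.array([[-np.cos(yaw),-np.sin(yaw),0],[-np.sin(yaw),np.cos(yaw),0],[0,0,-1]]))
print(s["clock"],s["tool_pos"],"shift/25mm",M.inv().apply(t-s["tool_pos"])/.025,"turn/pi",(M.inv()*Rt).as_rotvec()/np.pi,"F",s["contact_force"],s["opening"])
E
sleep 0; python3 go.py '[.3914,.2936,.15]' .078
```

```text
clock: 0.52
tool_pos: [0.2598, 0.5681, 0.257]
eef_rot: [-0.043, 0.999, -0.0, -0.0]
contact_force: [0.9, 0.3, -0.1]
opening: 0.998
finger_force: 0.0
0.5167 [0.2598 0.5681 0.257 ] shift/25mm [ -4.2944 -11.3905   4.2876] turn/pi [-0.0003 -0.0001  0.0028] F [ 0.943   0.3258 -0.0556] 0.9975622522222479
```

```bash
python3 -m pendant '[[-0.36,-0.95,0.2,0,0,0],[-0.36,-0.95,0.2,0,0,0],[-0.36,-0.95,0.2,0,0,0],[-0.36,-0.95,0.2,0,0,0],[-0.36,-0.95,0.2,0,0,0.0028]]' >/dev/null
python3 -m pendant '[[-0.36,-0.95,0.2,0,0,0],[-0.36,-0.95,0.2,0,0,0],[-0.36,-0.95,0.2,0,0,0],[-0.36,-0.95,0.2,0,0,0],[-0.36,-0.95,0.2,0,0,0]]' >/dev/null
python3 -m pendant '[[-0.36,-0.95,0.2,0,0,0],[-0.36,-0.95,0.2,0,0,0],[0,0,0.4,0,0,0],[0,0,0.4,0,0,0],[0,0,0,0,0,0]]' >/dev/null
python3 go.py '[.3914,.2936,.058]' .078
```

```text
1.7667 [0.3889 0.2913 0.176 ] shift/25mm [-0.1175  0.0953  4.7191] turn/pi [-0.0006 -0.0008 -0.002 ] F [-0.3816 -0.1316  0.037 ] 0.9991111321849082
```

```bash
python3 -m pendant '[[-0.12,0.1,0.8,0,0,-0.002],[0,0,0.9,0,0,0],[0,0,0.9,0,0,0],[0,0,0.9,0,0,0],[0,0,0,0,0,0]]'
python3 go.py '[.3914,.2936,.058]' .078
python3 - <<'E'
from h import *
import cv2
ims=[]
for n,u,v in(("top",200,215),("scene",390,160)):
    im,_=optics.snapshot(n); ims.append(cv2.resize(im[v:v+75,u:u+80],None,fx=5,fy=5,interpolation=2))
cv2.imwrite("pics/pre.png",np.hstack(ims))
E
```

```text
clock: 2.18
tool_pos: [0.3906, 0.2947, 0.0872]
eef_rot: [-0.04, 0.999, -0.002, -0.002]
contact_force: [-0.2, 0.4, 0.2]
opening: 0.999
finger_force: 0.0
2.1833 [0.3906 0.2947 0.0872] shift/25mm [-0.0337 -0.0427  1.1696] turn/pi [-0.001  -0.0013  0.0009] F [-0.2163  0.3635  0.1774] 0.9992395919279582
```

View pics/pre.png

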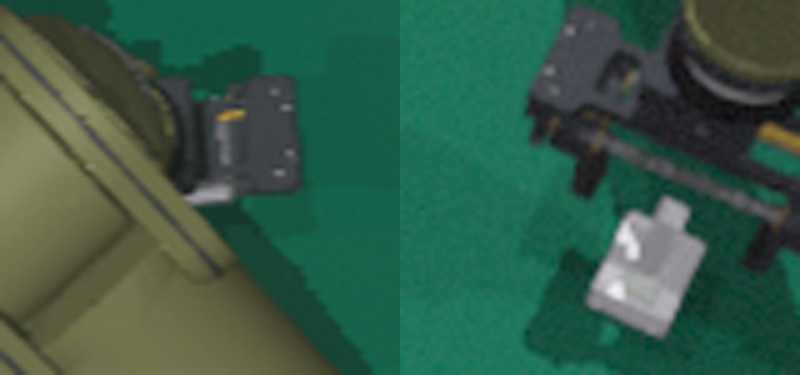

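In the scene half of the crop the post top (672,210) lies on the line between the fingertips (585,180) and (765,255), so the grasp is lined up. I'll descend and close.

```bash
python3 -m pendant '[[-0.03,-0.04,0.6,0.001,0.001,0],[0,0,0.57,0,0,0],[0,0,0,0,0,0]]' 
python3 -m pendant '[[0,0,0,0,0,0],[0,0,0,0,0,0],[0,0,0,0,0,0],[0,0,0,0,0,0],[0,0,0,0,0,0]]' -1 30
python3 -m pendant '[[0,0,0,0,0,0],[0,0,0,0,0,0],[0,0,0,0,0,0],[0,0,0,0,0,0],[0,0,0,0,0,0]]'
python3 go.py '[.3914,.2936,.058]' .078
```

```text
clock: 2.53
tool_pos: [0.393, 0.2946, 0.0606]
eef_rot: [-0.04, 0.999, -0.002, -0.002]
contact_force: [-0.1, -0.7, -0.5]
opening: 1.001
finger_force: 0.0
clock: 2.95
tool_pos: [0.3932, 0.2945, 0.0613]
eef_rot: [-0.04, 0.999, -0.001, -0.001]
contact_force: [-0.1, -0.7, -0.1]
opening: 0.647
finger_force: 0.0
clock: 3.37
tool_pos: [0.3929, 0.2943, 0.0606]
eef_rot: [-0.04, 0.999, -0.002, -0.002]
contact_force: [0.5, -0.1, -0.7]
opening: 0.266
finger_force: 0.0
3.3667 [0.3929 0.2943 0.0606] shift/25mm [ 0.0621 -0.0225  0.1054] turn/pi [-0.001  -0.001   0.0004] F [ 0.4572 -0.146  -0.743 ] 0.2664069376850809
```

```bash
python3 -m pendant '[[0.06,-0.02,0.08,0,0,0],[0,0,0,0,0,0],[0,0,0,0,0,0],[0,0,0,0,0,0],[0,0,0,0,0,0]]' 
python3 go.py '[.3914,.2936,.058]' .078
```

```text
clock: 3.78
tool_pos: [0.3913, 0.2936, 0.0585]
eef_rot: [-0.04, 0.999, -0.002, -0.002]
contact_force: [0.2, -0.2, -3.0]
opening: 0.176
finger_force: 29.9
3.7833 [0.3913 0.2936 0.0585] shift/25mm [-0.0034  0.0004  0.0207] turn/pi [-0.0011 -0.0011  0.0004] F [ 0.1553 -0.1604 -2.9654] 0.17637296095143898
```

```bash
python3 -m pendant '[[0,0,-0.5,0,0,0],[0,0,-0.7,0,0,0],[0,0,-0.7,0,0,0],[0,0,-0.6,0,0,0],[0,0,0,0,0,0]]' 
python3 go.py '[.4482,-.0079,.12]' .0815
```

```text
clock: 4.2
tool_pos: [0.3924, 0.2942, 0.1231]
eef_rot: [-0.039, 0.999, -0.001, -0.0]
contact_force: [0.8, -0.1, -3.1]
opening: 0.18
finger_force: 29.9
4.2 [0.3924 0.2942 0.1231] shift/25mm [ -1.2764 -12.222    0.1369] turn/pi [-0.0004 -0.0002 -0.0009] F [ 0.7831 -0.0805 -3.0672] 0.17989304633264178
```

```bash
python3 -m pendant '[[-0.08,-0.5,0,0,0,0],[-0.08,-0.8,0,0,0,0],[-0.08,-0.8,0,0,0,0],[-0.08,-0.8,0,0,0,0],[-0.08,-0.8,0,0,0,-0.001]]' >/dev/null
python3 -m pendant '[[-0.08,-0.8,0,0,0,0],[-0.08,-0.8,0,0,0,0],[-0.08,-0.8,0,0,0,0],[-0.08,-0.8,0,0,0,0],[-0.08,-0.8,0,0,0,0]]' >/dev/null
python3 -m pendant '[[-0.08,-0.8,0,0,0,0],[-0.08,-0.8,0,0,0,0],[-0.08,-0.8,0,0,0,0],[-0.08,-0.8,0,0,0,0],[-0.08,-0.8,0,0,0,0]]' >/dev/null
python3 -m pendant '[[0,-0.4,0,0,0,0],[0,0,0,0,0,0],[0,0,0,0,0,0]]'
python3 go.py '[.4482,-.0079,.10]' .0815
```

```text
clock: 5.7
tool_pos: [0.4451, -0.0061, 0.1211]
eef_rot: [-0.04, 0.999, -0.002, -0.003]
contact_force: [-0.5, 0.6, -3.8]
opening: 0.178
finger_force: 29.9
5.7 [ 0.4451 -0.0061  0.1211] shift/25mm [-0.122  -0.0804  0.8446] turn/pi [-0.001  -0.0017 -0.0003] F [-0.5348  0.6497 -3.7808] 0.17802819746774168
```

```bash
python3 -m pendant '[[-0.12,-0.08,0.4,-0.001,-0.0017,0],[0,0,0.4,0,0,0],[0,0,0.4,0,0,0],[0,0,0,0,0,0]]'
python3 go.py '[.4482,-.0079,.0665]' .0815
python3 - <<'E'
from h import *
import cv2
ims=[]
for n,u,v in(("top",285,180),("scene",300,130)):
    im,_=optics.snapshot(n); ims.append(cv2.resize(im[v:v+75,u:u+80],None,fx=5,fy=5,interpolation=2)); cv2.imwrite(f"pics/b_{n}.png",im)
cv2.imwrite("pics/deck1.png",np.hstack(ims))
E
```

```text
clock: 6.03
tool_pos: [0.4482, -0.0055, 0.0905]
eef_rot: [-0.043, 0.999, 0.0, -0.0]
contact_force: [-1.2, -1.0, -3.6]
opening: 0.181
finger_force: 30.0
6.0333 [ 0.4482 -0.0055  0.0905] shift/25mm [ 0.0086 -0.0954  0.9583] turn/pi [ 0.0003 -0.0002  0.0012] F [-1.2399 -0.9803 -3.5529] 0.1808785383038645
```

View pics/deck1.png

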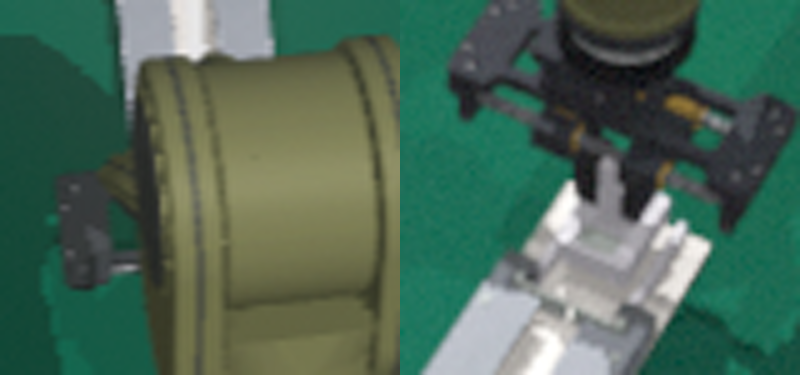

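The scene view shows the carrier held above the deck, between the rails and facing the gate. I'll correct y and lower it.

```bash
python3 -m pendant '[[0.01,-0.09,0.2,0,0,0.001],[0,0,0.2,0,0,0],[0,0,0.2,0,0,0],[0,0,0.1,0,0,0],[0,0,0,0,0,0]]'
python3 go.py '[.4482,-.0079,.0665]' .0815
```

```text
clock: 6.55
tool_pos: [0.4491, -0.0091, 0.074]
eef_rot: [-0.04, 0.999, 0.0, 0.001]
contact_force: [-0.6, -0.6, -3.0]
opening: 0.177
finger_force: 30.0
6.55 [ 0.4491 -0.0091  0.074 ] shift/25mm [0.031  0.0526 0.2983] turn/pi [-0.      0.0004 -0.0007] F [-0.6388 -0.5975 -3.0248] 0.17651566240813754
```

```bash
python3 -m pendant '[[0,0.03,0.1,0,0,0],[0,0,0.1,0,0,0],[0,0,0,0,0,0],[0,0,0,0,0,0]]'
python3 -m pendant '[[0,0,0.05,0,0,0],[0,0,0,0,0,0],[0,0,0,0,0,0],[0,0,0,0,0,0]]'
python3 go.py '[.4482,-.0079,.0665]' .0815
```

```text
clock: 6.88
tool_pos: [0.4492, -0.0085, 0.0694]
eef_rot: [-0.04, 0.999, 0.0, 0.001]
contact_force: [0.4, 0.6, -3.3]
opening: 0.176
finger_force: 30.0
clock: 7.22
tool_pos: [0.4493, -0.0085, 0.0683]
eef_rot: [-0.04, 0.999, 0.0, 0.001]
contact_force: [-0.7, -0.3, -2.6]
opening: 0.181
finger_force: 30.0
7.2167 [ 0.4493 -0.0085  0.0683] shift/25mm [0.0424 0.0273 0.0724] turn/pi [ 0.      0.0007 -0.0008] F [-0.73   -0.327  -2.5848] 0.1808229704721699
```

```bash
python3 -m pendant '[[0,0,0.04,0,0,0],[0,0,0,0,0,0],[0,0,0,0,0,0],[0,0,0,0,0,0]]'
python3 -m pendant '[[0,0,0.04,0,0,0],[0,0,0,0,0,0],[0,0,0,0,0,0],[0,0,0,0,0,0]]'
python3 -m pendant '[[0,0,0.04,0,0,0],[0,0,0,0,0,0],[0,0,0,0,0,0],[0,0,0,0,0,0]]'
python3 go.py '[.4482,-.0079,.0665]' .0815
```

```text
clock: 7.55
tool_pos: [0.4493, -0.0085, 0.0673]
eef_rot: [-0.04, 0.999, 0.0, 0.001]
contact_force: [-0.1, 0.4, -3.5]
opening: 0.178
finger_force: 30.0
clock: 7.88
tool_pos: [0.4494, -0.0084, 0.0665]
eef_rot: [-0.04, 0.999, 0.0, 0.001]
contact_force: [0.1, 0.3, 2.9]
opening: 0.181
finger_force: 30.0
clock: 8.22
tool_pos: [0.4495, -0.0082, 0.0663]
eef_rot: [-0.04, 0.999, 0.0, 0.002]
contact_force: [-1.7, 2.2, 15.0]
opening: 0.176
finger_force: 30.0
8.2167 [ 0.4495 -0.0082  0.0663] shift/25mm [ 0.0495  0.0179 -0.0069] turn/pi [ 0.      0.0012 -0.0006] F [-1.6533  2.1547 14.9543] 0.17649245284420642
```

```bash
python3 -m pendant '[[0,0,-0.04,0,0,0],[-0.1,0,0,0,0,0],[-0.2,0,0,0,0,0],[-0.2,0,0,0,0,0],[0,0,0,0,0,0]]'
python3 -m pendant '[[-0.2,0,0,0,0,0],[-0.2,0,0,0,0,0],[-0.2,0,0,0,0,0]]'
python3 -m pendant '[[-0.2,0,0,0,0,0],[-0.2,0,0,0,0,0],[-0.2,0,0,0,0,0]]'
cat > st.py <<'E'
from h import *
s=r.get_state(); c,q=np.cos(.0815),np.sin(.0815); d=s["tool_pos"]-[.496,-.004,0]; F=s["contact_force"]
print("t %.2f ch x %.1f y %.1f z %.1f mm Fx %.1f Fy %.1f Fz %.1f"%(s["clock"],1e3*(c*d[0]+q*d[1]),1e3*(-q*d[0]+c*d[1]),1e3*d[2],c*F[0]+q*F[1],-q*F[0]+c*F[1],F[2]), s["eef_rot"].round(4))
E
python3 st.py
```

```text
clock: 8.63
tool_pos: [0.4623, -0.0078, 0.0664]
eef_rot: [-0.039, 0.999, -0.0, 0.001]
contact_force: [-1.0, -0.5, 4.6]
opening: 0.181
finger_force: 30.0
clock: 8.88
tool_pos: [0.4717, -0.0073, 0.0664]
eef_rot: [-0.04, 0.999, -0.001, -0.004]
contact_force: [-14.9, 1.0, 20.6]
opening: 0.185
finger_force: 30.0
clock: 9.13
tool_pos: [0.4845, -0.0065, 0.0665]
eef_rot: [-0.04, 0.999, -0.002, -0.005]
contact_force: [-9.9, 0.1, 14.0]
opening: 0.18
finger_force: 30.0
t 9.13 ch x -11.6 y -1.6 z 66.5 mm Fx -9.9 Fy 0.9 Fz 14.0 [-0.0399  0.9992 -0.0018 -0.0053]
```

```bash
python3 -m pendant '[[-0.2,0,-0.02,0,0,0],[-0.2,0,0,0,0,0],[-0.2,0,0,0,0,0]]' >/dev/null; python3 st.py
python3 -m pendant '[[-0.2,0,0,0,0,0],[-0.2,0,0,0,0,0],[-0.2,0,0,0,0,0]]' >/dev/null; python3 st.py
python3 -m pendant '[[-0.2,0,0,0,0,0],[-0.2,0,0,0,0,0],[0,0,0,0,0,0]]' >/dev/null; python3 st.py
```

```text
t 9.38 ch x 10.4 y -0.9 z 66.5 mm Fx -1.1 Fy -0.1 Fz -1.7 [-3.950e-02  9.992e-01  1.000e-04  5.000e-04]
t 9.63 ch x 26.4 y -0.9 z 66.7 mm Fx -2.1 Fy 0.0 Fz -3.0 [-3.950e-02  9.992e-01  2.000e-04  1.300e-03]
t 9.88 ch x 37.3 y -0.7 z 67.0 mm Fx 0.5 Fy 0.4 Fz -3.2 [-3.940e-02  9.992e-01  5.000e-04  2.200e-03]
```

```bash
python3 -m pendant '[[-0.2,0,0.02,0,0,0],[-0.2,0,0,0,0,0],[-0.2,0,0,0,0,0]]' >/dev/null; python3 st.py
python3 -m pendant '[[-0.2,0,0,0,0,0],[-0.2,0,0,0,0,0],[-0.1,0,0,0,0,0],[0,0,0,0,0,0]]' >/dev/null; python3 st.py
python3 -m pendant '[[-0.08,0,0,0,0,0],[0,0,0,0,0,0]]' >/dev/null; python3 st.py
```

```text
t 10.13 ch x 50.7 y -0.9 z 66.5 mm Fx -0.4 Fy 0.2 Fz -1.3 [-3.970e-02  9.992e-01 -0.000e+00  9.000e-04]
t 10.47 ch x 64.3 y -0.8 z 66.6 mm Fx 1.4 Fy -0.2 Fz -1.1 [-3.950e-02  9.992e-01  3.000e-04  2.000e-03]
t 10.63 ch x 65.4 y -0.5 z 66.5 mm Fx -0.5 Fy 0.9 Fz -2.1 [-3.960e-02  9.992e-01  4.000e-04  1.300e-03]
```

```bash
cat > ok.py <<'E'
import sys
exec(open("st.py").read())
sys.exit(c*F[0]+q*F[1]<-3.5)
E
python3 -m pendant '[[-0.05,0,0,0,0,0],[-0.03,0,0,0,0,0],[0,0,0,0,0,0]]' >/dev/null; python3 ok.py &&
python3 -m pendant '[[-0.05,0,0,0,0,0],[-0.03,0,0,0,0,0],[0,0,0,0,0,0]]' >/dev/null && python3 ok.py &&
python3 -m pendant '[[-0.05,0,0,0,0,0],[-0.03,0,0,0,0,0],[0,0,0,0,0,0]]' >/dev/null && python3 ok.py &&
python3 -m pendant '[[-0.05,0,0,0,0,0],[-0.03,0,0,0,0,0],[0,0,0,0,0,0]]' >/dev/null && python3 ok.py &&
python3 -m pendant '[[-0.05,0,0,0,0,0],[-0.03,0,0,0,0,0],[0,0,0,0,0,0]]' >/dev/null && python3 ok.py &&
python3 -m pendant '[[-0.05,0,0,0,0,0],[-0.03,0,0,0,0,0],[0,0,0,0,0,0]]' >/dev/null && python3 ok.py &&
python3 -m pendant '[[-0.05,0,0,0,0,0],[-0.03,0,0,0,0,0],[0,0,0,0,0,0]]' >/dev/null && python3 ok.py &&
python3 -m pendant '[[-0.05,0,0,0,0,0],[-0.03,0,0,0,0,0],[0,0,0,0,0,0]]' >/dev/null && python3 ok.py &&
python3 -m pendant '[[-0.05,0,0,0,0,0],[-0.03,0,0,0,0,0],[0,0,0,0,0,0]]' >/dev/null && python3 ok.py
```

```text
t 10.88 ch x 67.4 y -1.0 z 66.6 mm Fx 0.9 Fy -0.1 Fz -2.0 [-3.960e-02  9.992e-01  1.000e-04  1.400e-03]False
```

```bash
sed -i 's/sys.exit(\(.*\))$/sys.exit(int(\1))/' ok.py
python3 -m pendant '[[-0.05,0,0,0,0,0],[-0.03,0,0,0,0,0],[0,0,0,0,0,0]]' >/dev/null && python3 ok.py &&
python3 -m pendant '[[-0.05,0,0,0,0,0],[-0.03,0,0,0,0,0],[0,0,0,0,0,0]]' >/dev/null && python3 ok.py &&
python3 -m pendant '[[-0.05,0,0,0,0,0],[-0.03,0,0,0,0,0],[0,0,0,0,0,0]]' >/dev/null && python3 ok.py &&
python3 -m pendant '[[-0.05,0,0,0,0,0],[-0.03,0,0,0,0,0],[0,0,0,0,0,0]]' >/dev/null && python3 ok.py &&
python3 -m pendant '[[-0.05,0,0,0,0,0],[-0.03,0,0,0,0,0],[0,0,0,0,0,0]]' >/dev/null && python3 ok.py &&
python3 -m pendant '[[-0.05,0,0,0,0,0],[-0.03,0,0,0,0,0],[0,0,0,0,0,0]]' >/dev/null && python3 ok.py &&
python3 -m pendant '[[-0.05,0,0,0,0,0],[-0.03,0,0,0,0,0],[0,0,0,0,0,0]]' >/dev/null && python3 ok.py &&
python3 -m pendant '[[-0.05,0,0,0,0,0],[-0.03,0,0,0,0,0],[0,0,0,0,0,0]]' >/dev/null && python3 ok.py &&
python3 -m pendant '[[-0.05,0,0,0,0,0],[-0.03,0,0,0,0,0],[0,0,0,0,0,0]]' >/dev/null && python3 ok.py &&
python3 -m pendant '[[-0.05,0,0,0,0,0],[-0.03,0,0,0,0,0],[0,0,0,0,0,0]]' >/dev/null && python3 ok.py
```

```text
t 11.13 ch x 69.3 y -1.0 z 66.6 mm Fx 0.6 Fy 0.1 Fz -2.1 [-0.0396  0.9992  0.      0.0013]
t 11.38 ch x 71.3 y -0.9 z 66.5 mm Fx -0.4 Fy -0.2 Fz -1.8 [-3.960e-02  9.992e-01  1.000e-04  1.200e-03]
t 11.63 ch x 73.3 y -0.9 z 66.6 mm Fx 0.1 Fy -0.3 Fz -1.5 [-3.950e-02  9.992e-01  1.000e-04  1.300e-03]
t 11.88 ch x 75.3 y -0.9 z 66.6 mm Fx 0.0 Fy -0.3 Fz -1.8 [-3.960e-02  9.992e-01  2.000e-04  1.300e-03]
t 12.13 ch x 77.3 y -0.9 z 66.5 mm Fx 0.4 Fy 0.4 Fz -1.4 [-3.960e-02  9.992e-01  1.000e-04  1.300e-03]
t 12.38 ch x 79.3 y -0.9 z 66.6 mm Fx 1.4 Fy -0.1 Fz -2.4 [-3.960e-02  9.992e-01  1.000e-04  1.300e-03]
t 12.63 ch x 81.3 y -0.9 z 66.6 mm Fx 0.9 Fy -0.2 Fz -1.9 [-3.960e-02  9.992e-01  1.000e-04  1.300e-03]
t 12.88 ch x 83.3 y -0.9 z 66.5 mm Fx -0.6 Fy 0.0 Fz -1.5 [-3.960e-02  9.992e-01  1.000e-04  1.300e-03]
t 13.13 ch x 85.3 y -1.0 z 66.6 mm Fx 0.2 Fy 0.5 Fz -1.9 [-3.960e-02  9.992e-01  1.000e-04  1.300e-03]
t 13.38 ch x 87.3 y -0.9 z 66.6 mm Fx -0.3 Fy -0.4 Fz -1.7 [-3.960e-02  9.992e-01  2.000e-04  1.300e-03]
```

```bash
python3 -m pendant '[[-0.05,0,0,0,0,0],[-0.03,0,0,0,0,0],[0,0,0,0,0,0]]' >/dev/null && python3 ok.py &&
python3 -m pendant '[[-0.05,0,0,0,0,0],[-0.03,0,0,0,0,0],[0,0,0,0,0,0]]' >/dev/null && python3 ok.py &&
python3 -m pendant '[[-0.05,0,0,0,0,0],[-0.03,0,0,0,0,0],[0,0,0,0,0,0]]' >/dev/null && python3 ok.py &&
python3 -m pendant '[[-0.05,0,0,0,0,0],[-0.03,0,0,0,0,0],[0,0,0,0,0,0]]' >/dev/null && python3 ok.py &&
python3 -m pendant '[[-0.05,0,0,0,0,0],[-0.03,0,0,0,0,0],[0,0,0,0,0,0]]' >/dev/null && python3 ok.py &&
python3 -m pendant '[[-0.05,0,0,0,0,0],[-0.03,0,0,0,0,0],[0,0,0,0,0,0]]' >/dev/null && python3 ok.py &&
python3 -m pendant '[[-0.05,0,0,0,0,0],[-0.03,0,0,0,0,0],[0,0,0,0,0,0]]' >/dev/null && python3 ok.py &&
python3 -m pendant '[[-0.05,0,0,0,0,0],[-0.03,0,0,0,0,0],[0,0,0,0,0,0]]' >/dev/null && python3 ok.py &&
python3 -m pendant '[[-0.05,0,0,0,0,0],[-0.03,0,0,0,0,0],[0,0,0,0,0,0]]' >/dev/null && python3 ok.py &&
python3 -m pendant '[[-0.05,0,0,0,0,0],[-0.03,0,0,0,0,0],[0,0,0,0,0,0]]' >/dev/null && python3 ok.py &&
python3 -m pendant '[[-0.05,0,0,0,0,0],[-0.03,0,0,0,0,0],[0,0,0,0,0,0]]' >/dev/null && python3 ok.py &&
python3 -m pendant '[[-0.05,0,0,0,0,0],[-0.03,0,0,0,0,0],[0,0,0,0,0,0]]' >/dev/null && python3 ok.py &&
python3 -m pendant '[[-0.05,0,0,0,0,0],[-0.03,0,0,0,0,0],[0,0,0,0,0,0]]' >/dev/null && python3 ok.py &&
python3 -m pendant '[[-0.05,0,0,0,0,0],[-0.03,0,0,0,0,0],[0,0,0,0,0,0]]' >/dev/null && python3 ok.py &&
python3 -m pendant '[[-0.05,0,0,0,0,0],[-0.03,0,0,0,0,0],[0,0,0,0,0,0]]' >/dev/null && python3 ok.py &&
python3 -m pendant '[[-0.05,0,0,0,0,0],[-0.03,0,0,0,0,0],[0,0,0,0,0,0]]' >/dev/null && python3 ok.py &&
python3 -m pendant '[[-0.05,0,0,0,0,0],[-0.03,0,0,0,0,0],[0,0,0,0,0,0]]' >/dev/null && python3 ok.py
```

```text
t 13.63 ch x 89.3 y -1.0 z 66.6 mm Fx -0.3 Fy -0.5 Fz -2.4 [-3.960e-02  9.992e-01  1.000e-04  1.300e-03]
t 13.88 ch x 91.3 y -0.9 z 66.6 mm Fx 0.5 Fy 0.4 Fz -2.9 [-3.960e-02  9.992e-01  1.000e-04  1.300e-03]
t 14.13 ch x 93.3 y -0.9 z 66.6 mm Fx 0.8 Fy 1.3 Fz -1.6 [-3.960e-02  9.992e-01  1.000e-04  1.300e-03]
t 14.38 ch x 95.3 y -1.0 z 66.6 mm Fx 0.8 Fy 0.3 Fz -2.0 [-3.950e-02  9.992e-01  1.000e-04  1.300e-03]
t 14.63 ch x 97.3 y -1.0 z 66.6 mm Fx 0.3 Fy -0.7 Fz -2.1 [-3.960e-02  9.992e-01  1.000e-04  1.300e-03]
t 14.88 ch x 99.3 y -1.0 z 66.6 mm Fx 0.8 Fy -0.6 Fz -2.4 [-3.960e-02  9.992e-01  1.000e-04  1.300e-03]
t 15.13 ch x 101.3 y -1.0 z 66.6 mm Fx -0.6 Fy -0.0 Fz -1.8 [-3.960e-02  9.992e-01  1.000e-04  1.300e-03]
t 15.38 ch x 103.3 y -1.0 z 66.6 mm Fx -0.5 Fy -0.1 Fz -2.3 [-3.960e-02  9.992e-01  1.000e-04  1.300e-03]
t 15.63 ch x 105.3 y -1.0 z 66.6 mm Fx 0.1 Fy -0.2 Fz -1.6 [-3.960e-02  9.992e-01  1.000e-04  1.300e-03]
t 15.88 ch x 107.3 y -1.0 z 66.6 mm Fx 0.6 Fy 0.2 Fz -2.9 [-3.960e-02  9.992e-01  1.000e-04  1.300e-03]
t 16.13 ch x 109.3 y -1.0 z 66.6 mm Fx -0.2 Fy -0.6 Fz -2.7 [-3.960e-02  9.992e-01  1.000e-04  1.300e-03]
t 16.38 ch x 111.3 y -1.0 z 66.6 mm Fx -0.2 Fy 0.4 Fz -2.6 [-3.960e-02  9.992e-01  1.000e-04  1.300e-03]
t 16.63 ch x 113.3 y -1.0 z 66.6 mm Fx 0.0 Fy 0.6 Fz -2.0 [-3.960e-02  9.992e-01  1.000e-04  1.300e-03]
t 16.88 ch x 115.3 y -1.0 z 66.6 mm Fx 0.2 Fy -0.3 Fz -2.6 [-3.960e-02  9.992e-01  2.000e-04  1.300e-03]
t 17.13 ch x 117.3 y -1.0 z 66.6 mm Fx -0.1 Fy -0.4 Fz -2.4 [-3.960e-02  9.992e-01  2.000e-04  1.300e-03]
t 17.38 ch x 119.3 y -1.0 z 66.6 mm Fx 0.1 Fy -0.3 Fz -2.2 [-3.960e-02  9.992e-01  1.000e-04  1.300e-03]
t 17.63 ch x 121.3 y -1.0 z 66.6 mm Fx 0.7 Fy -0.4 Fz -2.7 [-3.960e-02  9.992e-01  1.000e-04  1.300e-03]
```

```bash
python3 -m pendant '[[-0.05,0,0,0,0,0],[-0.03,0,0,0,0,0],[0,0,0,0,0,0]]' >/dev/null && python3 ok.py &&
python3 -m pendant '[[-0.05,0,0,0,0,0],[-0.03,0,0,0,0,0],[0,0,0,0,0,0]]' >/dev/null && python3 ok.py &&
python3 -m pendant '[[-0.05,0,0,0,0,0],[-0.03,0,0,0,0,0],[0,0,0,0,0,0]]' >/dev/null && python3 ok.py &&
python3 -m pendant '[[-0.05,0,0,0,0,0],[-0.03,0,0,0,0,0],[0,0,0,0,0,0]]' >/dev/null && python3 ok.py &&
python3 -m pendant '[[-0.05,0,0,0,0,0],[-0.03,0,0,0,0,0],[0,0,0,0,0,0]]' >/dev/null && python3 ok.py &&
python3 -m pendant '[[-0.05,0,0,0,0,0],[-0.03,0,0,0,0,0],[0,0,0,0,0,0]]' >/dev/null && python3 ok.py
```

```text
t 17.88 ch x 123.3 y -1.1 z 66.7 mm Fx 0.7 Fy -0.2 Fz -3.1 [-3.960e-02  9.992e-01  1.000e-04  1.300e-03]
t 18.13 ch x 125.3 y -1.0 z 66.7 mm Fx -0.5 Fy 0.3 Fz -3.2 [-3.960e-02  9.992e-01  1.000e-04  1.300e-03]
t 18.38 ch x 127.3 y -1.0 z 66.7 mm Fx -1.1 Fy 0.4 Fz -3.0 [-3.960e-02  9.992e-01  1.000e-04  1.300e-03]
t 18.63 ch x 128.5 y -1.1 z 66.5 mm Fx -2.2 Fy -0.1 Fz -1.8 [-3.970e-02  9.992e-01 -1.000e-04  4.000e-04]
t 18.88 ch x 129.3 y -1.1 z 66.5 mm Fx -5.9 Fy -0.1 Fz 2.0 [-3.970e-02  9.992e-01 -4.000e-04 -8.000e-04]
```

```bash
python3 -m pendant '[[-0.03,0,0,0,0,0],[0,0,0,0,0,0],[0,0,0,0,0,0]]' >/dev/null; python3 st.py
python3 -m pendant '[[0,0,0,0,0,0]]' >/dev/null;python3 st.py
```

```text
t 19.13 ch x 129.5 y -1.1 z 66.6 mm Fx -6.1 Fy -0.2 Fz 3.3 [-3.970e-02  9.992e-01 -4.000e-04 -1.300e-03]
t 19.22 ch x 129.5 y -1.1 z 66.6 mm Fx -6.3 Fy 0.7 Fz 3.4 [-3.980e-02  9.992e-01 -4.000e-04 -1.300e-03]
```

```bash
python3 -m pendant '[[-0.04,0,0,0,0,0],[0,0,0,0,0,0],[0,0,0,0,0,0]]' >/dev/null; python3 st.py
python3 -m pendant '[[-0.02,0,0,0,0,0],[0,0,0,0,0,0]]' >/dev/null;python3 st.py
python3 -m pendant '[[0,0,0,0,0,0]]' >/dev/null;python3 st.py
```

```text
t 19.47 ch x 129.8 y -1.1 z 66.6 mm Fx -7.8 Fy -0.3 Fz 5.3 [-3.980e-02  9.992e-01 -6.000e-04 -1.900e-03]
t 19.63 ch x 129.9 y -1.1 z 66.6 mm Fx -9.0 Fy -0.5 Fz 5.9 [-3.980e-02  9.992e-01 -7.000e-04 -2.400e-03]
t 19.72 ch x 129.9 y -1.1 z 66.6 mm Fx -8.6 Fy -0.5 Fz 5.9 [-3.990e-02  9.992e-01 -7.000e-04 -2.400e-03]
```

```bash
python3 -m pendant '[[-0.03,0,0,0,0,0],[0,0,0,0,0,0],[0,0,0,0,0,0]]' >/dev/null; python3 st.py
python3 -m pendant '[[-0.015,0,0,0,0,0],[0,0,0,0,0,0],[0,0,0,0,0,0]]' >/dev/null; python3 st.py
python3 -m pendant '[[0,0,0,0,0,0],[0,0,0,0,0,0],[0,0,0,0,0,0]]' >/dev/null; python3 st.py
```

```text
t 19.97 ch x 130.2 y -1.1 z 66.7 mm Fx -9.6 Fy 1.4 Fz 6.9 [-3.980e-02  9.992e-01 -8.000e-04 -2.800e-03]
t 20.22 ch x 130.2 y -1.1 z 66.7 mm Fx -10.3 Fy -0.1 Fz 7.9 [-3.990e-02  9.992e-01 -9.000e-04 -3.200e-03]
t 20.47 ch x 130.2 y -1.1 z 66.7 mm Fx -10.0 Fy 0.3 Fz 8.5 [-3.980e-02  9.992e-01 -9.000e-04 -3.200e-03]
```

```bash
python3 -m pendant '[[0.06,0,0,0,0,0],[0.06,0,0,0,0,0],[0.06,0,0,0,0,0],[0,0,0,0,0,0]]' >/dev/null; python3 st.py
python3 -m pendant '[[0,0,0.02,0,0,0],[0,0,0,0,0,0],[0,0,0,0,0,0]]' >/dev/null; python3 st.py
python3 -m pendant '[[0,0,0,0,0,0],[0,0,0,0,0,0],[0,0,0,0,0,0],[0,0,0,0,0,0],[0,0,0,0,0,0]]' 0 >/dev/null; python3 st.py
python3 -m pendant '[[0,0,0,0,0,0],[0,0,0,0,0,0],[0,0,0,0,0,0]]'
```

```text
t 20.80 ch x 129.0 y -1.1 z 66.6 mm Fx -4.9 Fy -0.1 Fz -0.4 [-3.970e-02  9.992e-01 -1.000e-04  3.000e-04]
t 21.05 ch x 129.1 y -1.1 z 66.5 mm Fx -6.8 Fy -0.0 Fz 4.0 [-3.960e-02  9.992e-01 -2.000e-04  2.000e-04]
t 21.47 ch x 130.7 y -1.0 z 66.3 mm Fx -0.2 Fy -0.5 Fz -0.2 [-3.950e-02  9.992e-01  2.000e-04  1.800e-03]
clock: 21.72
tool_pos: [0.6257, 0.0056, 0.0661]
eef_rot: [-0.04, 0.999, 0.0, 0.001]
contact_force: [0.7, 0.2, 0.1]
opening: 0.5
finger_force: 0.0
```

Released. Now I'll rise straight up, 70 mm or more, and take a picture.

```bash
python3 -m pendant '[[0,0,-0.5,0,0,0],[0,0,-0.8,0,0,0],[0,0,-0.8,0,0,0],[0,0,-1,0,0,0],[0,0,-1,0,0,0]]' >/dev/null; python3 st.py
python3 -m pendant '[[0,0,-1,0,0,0],[0,0,-1,0,0,0],[0,0,-1,0,0,0],[0,0,0,0,0,0],[0,0,0,0,0,0]]' >/dev/null; python3 st.py
python3 - <<'E'
from h import *
import cv2
im,_=optics.snapshot("scene"); cv2.imwrite("pics/end.png",cv2.resize(im[150:280,250:390],None,fx=4,fy=4,interpolation=2))
E
```

```text
t 22.13 ch x 129.4 y -1.0 z 170.4 mm Fx 1.4 Fy 0.0 Fz -0.5 [-3.970e-02  9.992e-01  1.000e-04  9.000e-04]
t 22.55 ch x 130.3 y -0.9 z 245.9 mm Fx -0.7 Fy 0.6 Fz -0.9 [-3.960e-02  9.992e-01  2.000e-04  3.000e-03]
```

View pics/end.png

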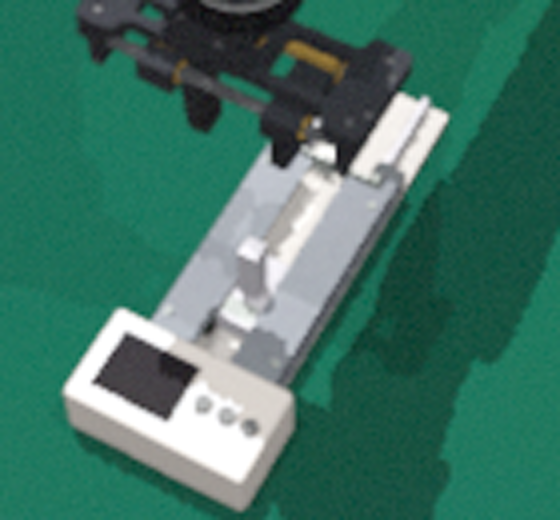

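The post stands upright in the slot at crop (253,265), released, but the gripper hides the gate. I'll move aside to check the flaps.

```bash
python3 -m pendant '[[0,0.5,0,0,0,0],[0,1,0,0,0,0],[0,1,0,0,0,0],[0,1,0,0,0,0],[0,1,0,0,0,0]]' >/dev/null
python3 -m pendant '[[0,1,0,0,0,0],[0,1,0,0,0,0],[0,0.5,0,0,0,0],[0,0,0,0,0,0],[0,0,0,0,0,0]]' >/dev/null; python3 st.py
python3 - <<'E'
from h import *
import cv2
im,_=optics.snapshot("scene"); a=cv2.resize(im[150:280,250:390],None,fx=3,fy=3,interpolation=2)
im,_=optics.snapshot("top"); b=cv2.resize(im[120:250,285:360],None,fx=3,fy=3,interpolation=2)
cv2.imwrite("pics/end2.png",np.hstack([a,b]))
E
```

```text
t 23.43 ch x 129.4 y 173.9 z 242.8 mm Fx -0.0 Fy -0.0 Fz -0.4 [-4.030e-02  9.992e-01 -6.000e-04  4.000e-04]
```

View pics/end2.png

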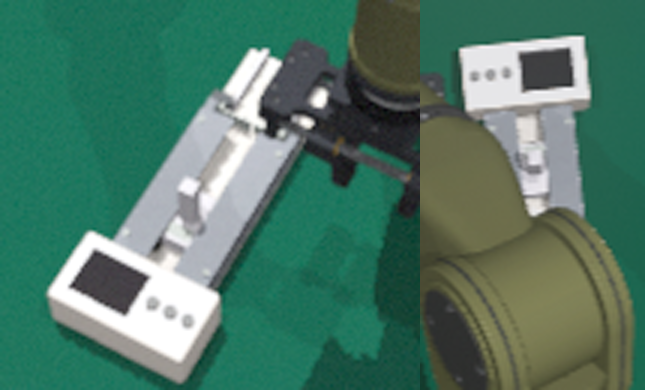

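The carrier is deep in the slot at crop (185,215), and the flap line across the gate at (240,118) is closed. Its rear end is about 60 mm beyond the flaps' swing, so I'm handing in.

```bash
python3 -c "
from plant import r
print(r.get_state()['qd'].round(3)); print(r.finish_job())"
```

```text
[ 0.013 -0.005  0.001 -0.002 -0.004 -0.002 -0.002]
the job is handed in; nothing more can be done
None
```

I pressed the carrier against the hidden stop at about 10 N (wrist reading) and left it released and upright inside the chamber; the flaps looked shut in the last picture, the arm is clear, and the job is handed in at about 23.5 s (no verdict was returned).

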